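Line up the laundry bottles by height on the tray

ROBOT

A 6-joint arm with a two-finger parallel gripper is mounted at the origin on the work surface. World frame = base frame: x ahead of the robot, y to its left, z up, the work surface at z = 0. Lengths are in m, angles in rad, forces in N, time in s.
With the tool pointing down it reaches from about 0.3 to 0.875 m from the base axis. Payload 6.4 kg.
Tool frame: the origin (TCP) lies midway between the tips of the shut fingers; the grasp point (between the pads) lies 19 mm behind it; z points along the fingers, y is the line along which they close (so a half turn about z gives the same grasp; the last joint's range is limited). The gripper opens to 85 mm and grips with 20 to 120 N. Pads are 22 mm wide; open, the fingers measure 114 mm over their backs; the gripper's body (76 mm by 85 mm) begins 54 mm behind the grasp point. The pads swing forward as they close: fully open they stand 13 mm farther back than shut.
Start: joints at [-1.46, 0.181, 1.607, -0, 1.354, -0.206], TCP at [0.179, -0.546, 0.231] pointing down, gripper open.
Joint ranges: [-2.99, 2.99], [-0.89, 2.07], [0.3, 2.58], [-1.14, 4.28], [0, 2.63], [-3.12, 3.12]. Speed limits (rad/s): [2.57, 2.57, 3.01, 3.14, 3.14, 3.14].

INTERFACE

Orientations are given as a unit quaternion [w, x, y, z].
In Python, from bench import status, camera, ctrl gives the robot as it stands. The module is installed in compiled form; this text tells all that it offers.
- The arm moves only by the shell command python3 -m handwheel 'ROWS'. ROWS is JSON, a list that holds one entry, the list of rows, each a list of 7 numbers: the opening, from -1 (shut) to 1 (fully open), then the shift along the tool's x, y, z in cm, then the turn, a rotation vector about the tool's x, y, z in degrees. A call has 1 to 10 rows; each row is the pose to reach, as a shift and turn from the pose commanded when the call began, along the tool's axes at that moment; what a row does not reach only later rows make up. A row lasts 1/8 s, in which the tool goes at most 62.5 mm and 10.7 degrees, less where a joint would pass 70% of its speed; a pose out of reach is approached as far as the arm can. A call with a gripper value outside its range is refused whole. The fingers move at their own pace and stop on an object; the grip force is fixed at half the most. Time passes only in rows, so rows that repeat a pose let the fingers close. It gives the time, the measured TCP pose, the force, the opening and the grip force at its end, in the units of the state.
- status.get_obs(): the state, without advancing time (a new reading comes with each control period).
- camera(name): name is "scene" or "top" or "wrist"; returns a dict with "frame" (480x640x3 uint8, blue, green, red), "depth" (480x640 float32, m along the optical axis (not along the pixel's ray), 0 where there is no reading), "fx", "fy", "cx", "cy" (pixels), "extrinsics" (4x4, takes a point from camera to world coordinates); the wrist camera has in their place "hand_eye" (4x4, takes a point from camera to tool coordinates, whose origin is the TCP and whose axes are the flange's). Camera axes: x right, y down, z forward; pixel columns grow to the right and rows downward; lengths in m; the calibration is good to about 2 mm. A picture is of the moment at which its call begins: read the wrist's pose just before it.
- ctrl.hand_in(): hands the job in; it is judged then, once.
The state is a dict: "time_s": time; "q": joint angles; "dq": joint speeds; "joint_efforts": joint torques, N m; "eef_pos": TCP position; "eef_rot": TCP orientation; "wrist_force": force on the tool from outside, world axes, zero at the start; "torque": the same for the moment, N m; "opening": opening from 0.0 (shut) to 1.0 (fully open); "grasp_force": force on a finger pad.
Only numpy, scipy, OpenCV 4.12 (cv2) and the standard library are available. Lean on these libraries where they do the work, as an engineer would, in place of code of your own. Each camera call takes 0.05 s, during which the arm holds its last target. There are 200 camera calls.

TASK

Stand the four laundry bottles on the black discs of the wooden tray in order of height, one bottle centred on each disc: the shortest on the disc next to the purple dosing cup, rising to the tallest on the disc farthest from it. Keep the bottles upright, and let go of them all at the end.

Things in the scene. Friction and masses are not known exactly. Their poses are not given: they have to be found in the camera images.
- red_bottle: red round laundry bottle with a white cap and a pale paper band, the tallest of the four: 150 mm tall in all. Its straight round body is 50 mm across and runs from the foot up to 125 mm; above that a short shoulder and a 32 mm wide cap. 80 to 350 g. Loose, starts standing upright on the counter. Origin at the centre of its underside, z up along the bottle
- blue_bottle: blue round laundry bottle with a white cap and a pale paper band, the second tallest of the four: 125 mm tall in all. Its straight round body is 46 mm across and runs from the foot up to 100 mm; above that a short shoulder and a 32 mm wide cap. 80 to 350 g. Loose, starts standing upright on the counter. Origin at the centre of its underside, z up along the bottle
- green_bottle: green round laundry bottle with a white cap and a pale paper band, the third tallest of the four: 100 mm tall in all. Its straight round body is 54 mm across and runs from the foot up to 75 mm; above that a short shoulder and a 32 mm wide cap. 80 to 350 g. Loose, starts standing upright on the counter. Origin at the centre of its underside, z up along the bottle
- yellow_bottle: yellow round laundry bottle with a black cap and a pale paper band, the shortest of the four: 75 mm tall in all. Its straight round body is 50 mm across and runs from the foot up to 50 mm; above that a short shoulder and a 32 mm wide cap. 80 to 350 g. Loose, starts standing upright on the counter. Origin at the centre of its underside, z up along the bottle
- spot_a: flat black rubber disc, 76 mm across and 2 mm thick, fixed on the wooden tray; one of four alike, 90 mm apart in a straight row in the order a, b, c, d (a at the left end seen from the robot). Origin at the centre of its underside, 8 mm above the counter, so bottles on it stand 10 mm above the counter; the row runs along its own y axis (+y from d towards a)
- spot_b: flat black rubber disc, 76 mm across and 2 mm thick, fixed on the wooden tray; one of four alike, 90 mm apart in a straight row in the order a, b, c, d (a at the left end seen from the robot). Origin at the centre of its underside, 8 mm above the counter, so bottles on it stand 10 mm above the counter; the row runs along its own y axis (+y from d towards a)
- spot_c: flat black rubber disc, 76 mm across and 2 mm thick, fixed on the wooden tray; one of four alike, 90 mm apart in a straight row in the order a, b, c, d (a at the left end seen from the robot). Origin at the centre of its underside, 8 mm above the counter, so bottles on it stand 10 mm above the counter; the row runs along its own y axis (+y from d towards a)
- spot_d: flat black rubber disc, 76 mm across and 2 mm thick, fixed on the wooden tray; one of four alike, 90 mm apart in a straight row in the order a, b, c, d (a at the left end seen from the robot). Origin at the centre of its underside, 8 mm above the counter, so bottles on it stand 10 mm above the counter; the row runs along its own y axis (+y from d towards a)
- dosing_cup: small purple open dosing cup, 48 mm across the rim and 36 mm tall, fixed on the tray 82 mm beyond one end of the row of black discs (beyond a or beyond d, which varies; a grey dish with a white soap bar, 34 mm high above the counter, sits at the other end). Origin at the centre of its underside
- tray: fixed flat wooden tray that carries discs, cup and soap dish, 110 x 520 mm and 8 mm thick, with a rim along its far long edge 14 mm high above the counter. Origin at the centre of its underside, long axis along its y; its yaw varies by up to 0.2 rad either way

How it is judged:
At the end, for the whole second after the job is handed in: Each bottle stands upright (within 0.06 rad) and at rest on its own disc, its centre within 15 mm of the disc's centre: counting from the purple cup's end, yellow (75 mm), green (100 mm), blue (125 mm), red (150 mm) (((horizontal distance between dosing_cup and spot_a below 0.12 m and horizontal distance between red_bottle and spot_d below 0.015 m and horizontal distance between blue_bottle and spot_c below 0.015 m and horizontal distance between green_bottle and spot_b below 0.015 m and horizontal distance between yellow_bottle and spot_a below 0.015 m) or (horizontal distance between dosing_cup and spot_d below 0.12 m and horizontal distance between red_bottle and spot_a below 0.015 m and horizontal distance between blue_bottle and spot_b below 0.015 m and horizontal distance between green_bottle and spot_c below 0.015 m and horizontal distance between yellow_bottle and spot_d below 0.015 m)) and angle between each of red_bottle, blue_bottle, green_bottle, yellow_bottle's own z axis and vertical below 0.06 rad and height (world z) of red_bottle between 0.007 and 0.014 m and linear speed of each of red_bottle, blue_bottle, green_bottle, yellow_bottle below 0.02 m/s and angular speed of each of red_bottle, blue_bottle, green_bottle, yellow_bottle below 0.2 rad/s and height (world z) of blue_bottle between 0.007 and 0.014 m and height (world z) of green_bottle between 0.007 and 0.014 m and height (world z) of yellow_bottle between 0.007 and 0.014 m); the robot touches nothing.
It fails at once if the red bottle is tipped over or tilted more than about 35 degrees (angle between red_bottle's own z axis and vertical above 0.6 rad).
It fails at once if the blue bottle is tipped over or tilted more than about 35 degrees (angle between blue_bottle's own z axis and vertical above 0.6 rad).
It fails at once if the green bottle is tipped over or tilted more than about 35 degrees (angle between green_bottle's own z axis and vertical above 0.6 rad).
It fails at once if the yellow bottle is tipped over or tilted more than about 35 degrees (angle between yellow_bottle's own z axis and vertical above 0.6 rad).
It also fails if it takes over 96 s, if anything falls off the work surface, if the arm or the gripper's body presses on something with over 40 N, if the wrist force passes 120 N, or if a joint passes its speed limit or range.

## Working session

There is one attempt and no reset: what is moved stays moved. The work goes in short steps, Python scripts to look and compute and a shell command to move; the robot and the scene stay as the last step left them, time stands still between calls to the robot, and variables do not carry over. Pictures are saved under pics/ and viewed, at most 14 in all, crops included, and the job is handed in when it is done.

```bash
mkdir -p pics; python3 - <<'E'
from bench import status,camera
import cv2,numpy as np
o=status.get_obs();print({k:np.round(v,3) for k,v in o.items()})
for n in("top","scene"):
    c=camera(n);cv2.imwrite(f"pics/{n}.png",c["frame"]);np.savez(f"{n}.npz",**c)
    print(n,c["fx"],c["fy"],c["cx"],c["cy"]);print(np.round(c["extrinsics"],3))
E
```

```text
{'time_s': np.float64(0.0), 'q': array([-1.46 ,  0.182,  1.608,  0.   ,  1.354, -0.206]), 'dq': array([ 0.   , -0.001,  0.002, -0.   ,  0.002, -0.001]), 'joint_efforts': array([ 1.0000e-03, -4.4487e+01, -3.5133e+01, -0.0000e+00,  9.0000e-03,
        0.0000e+00]), 'eef_pos': array([ 0.179, -0.546,  0.23 ]), 'eef_rot': array([-0.001,  0.987,  0.158,  0.   ]), 'wrist_force': array([-0.38 ,  0.065,  0.155]), 'torque': array([0.013, 0.045, 0.02 ]), 'grasp_force': np.float64(0.0), 'opening': np.float64(0.993)}
top 471.9447613813493 471.9447613813493 315.5595132022015 239.32370058426602
[[-0.026 -0.997  0.068  0.45 ]
 [-1.     0.026  0.013 -0.003]
 [-0.015 -0.068 -0.998  1.016]
 [ 0.     0.     0.     1.   ]]
scene 499.05685539793603 499.05685539793603 325.15184649736705 236.86765289989933
[[ 0.395  0.468 -0.791  1.151]
 [ 0.918 -0.222  0.328 -0.261]
 [-0.023 -0.855 -0.517  0.462]
 [ 0.     0.     0.     1.   ]]
```

View pics/top.png

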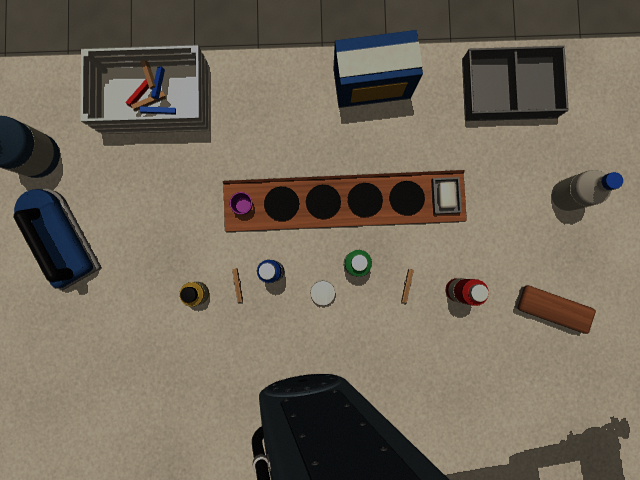

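The top view shows the purple cup at the left end (242,204), next to disc a (281,204), then b (323,202), c (365,200) and d (407,198). The soap dish is at (447,196). The caps are yellow (192,294), blue (267,271), green (359,263) and red (478,292). There are also two thin sticks and a white round object at (322,293).

```bash
cat > h.py <<'E'
import numpy as np,cv2
def ray(c,u,v,z,E=None):
    E=c["extrinsics"] if E is None else E
    d=E[:3,:3]@np.array([(u-c["cx"])/c["fx"],(v-c["cy"])/c["fy"],1.]);o=E[:3,3]
    return o+d*(z-o[2])/d[2]
def pts(c,E=None):
    E=c["extrinsics"] if E is None else E
    v,u=np.mgrid[:480,:640];d=c["depth"]
    P=np.stack([(u-c["cx"])/c["fx"]*d,(v-c["cy"])/c["fy"]*d,d],-1)
    return P@E[:3,:3].T+E[:3,3]
E
python3 - <<'E'
from h import *
c=dict(np.load("top.npz"));f=c["frame"];P=pts(c)
dk=(f.max(2)<40).astype(np.uint8)
D=[]
for n,(u,v) in dict(a=(281,204),b=(323,202),c=(365,200),d=(407,198)).items():
    m=np.zeros_like(dk);m[v-21:v+22,u-20:u+21]=1;m&=dk
    k,l,s,ce=cv2.connectedComponentsWithStats(m);i=1+s[1:,4].argmax();p=ray(c,*ce[i],.01);D.append(p)
    print(n,s[i],ce[i].round(1),p.round(4),P[v,u,2].round(3))
D=np.array(D);print(np.linalg.norm(np.diff(D,axis=0),axis=1),np.arctan2(*(D[0]-D[3])[:2])*-1)
for n,u,v,h,r in(("red",478,292,.15,17),("blue",267,271,.125,14),("green",359,263,.1,14),("yellow",192,294,.075,14)):
    # cap pixels by height
    w=P[v-r:v+r+1,u-r:u+r+1,2]; m=(abs(w-h)<.008);yy,xx=np.nonzero(m)
    (cx,cy),rad=cv2.minEnclosingCircle(np.stack([xx,yy],1).astype(np.float32))
    cx+=u-r;cy+=v-r
    print(n,P[v,u,2].round(3),m.sum(),(round(cx,1),round(cy,1)),"diam mm",2*rad/472*(1.016-h)*1e3,ray(c,cx,cy,h).round(4))
for u,v in((322,293),(237,285),(407,285),(350,70),(447,196),(242,204),(345,180)):print(u,v,P[v,u].round(3))
E
```

```text
a [264 187  36  34 946] [281.2 203.3] [0.5979 0.0826 0.01  ] 0.011
b [306 185  35  34 933] [322.9 201.4] [ 0.5996 -0.0071  0.01  ] 0.009
c [348 183  35  34 939] [364.7 199.5] [ 0.6011 -0.0969  0.01  ] 0.009
d [389 181  36  34 948] [406.5 197.6] [ 0.6027 -0.1866  0.01  ] 0.007
[0.08971488 0.08981974 0.0897098 ] 0.018093396604541477
red 0.152 251 (478.9, 292.8) diam mm 33.61983477059057 [ 0.4036 -0.2854  0.15  ]
blue 0.121 221 (266.7, 271.1) diam mm 31.639513092525938 [0.4529 0.1029 0.125 ]
green 0.1 209 (359.0, 262.5) diam mm 31.829875558109606 [ 0.465  -0.0735  0.1   ]
yellow 0.074 208 (188.0, 294.5) diam mm 32.69859486919338 [0.4105 0.2667 0.075 ]
322 293 [ 0.405 -0.     0.025]
237 285 [0.425 0.18  0.012]
407 285 [ 0.416 -0.18   0.013]
350 70 [ 0.835 -0.066  0.132]
447 196 [ 0.6   -0.267  0.034]
242 204 [0.599 0.167 0.011]
345 180 [ 0.645 -0.056  0.009]
```

View pics/scene.png

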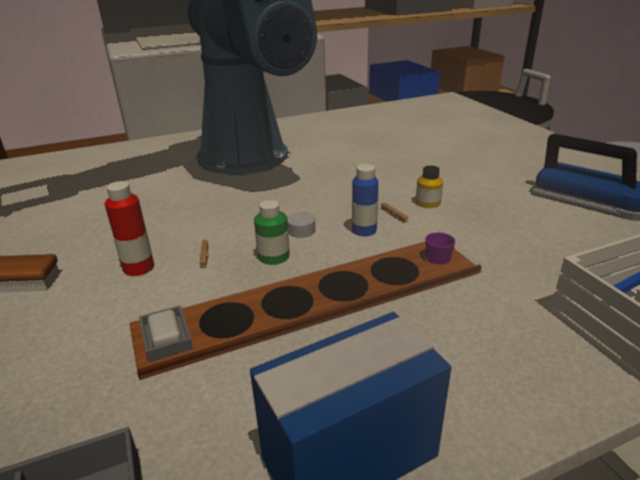

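Measured disc spacing is 89.7–89.8 mm and the cap heights match the given sizes. The scene view agrees: the white object is only a 25 mm high tin. Now moving above the red bottle and turning the tool so the fingers close along world x.

```bash
python3 -m handwheel '[[[1,3.7,-2.2,-0.3,0,0,-9],[1,7.4,-4.4,-0.5,0,0,-18],[1,11.1,-6.7,-0.8,0,0,-27],[1,14.8,-8.9,-1,0,0,-36],[1,18.4,-11.1,-1.3,0,0,-45],[1,22.1,-13.3,-1.5,0,0,-54],[1,25.8,-15.6,-1.8,0,0,-63],[1,29.5,-17.8,-2,0,0,-71.8],[1,29.5,-17.8,-2,0,0,-71.8],[1,29.5,-17.8,-2,0,0,-71.8]]]'
cat > look.py <<'E'
import sys
from h import *
from bench import status,camera
from scipy.spatial.transform import Rotation as R
o=status.get_obs();T=np.eye(4);q=o["eef_rot"];T[:3,:3]=R.from_quat([*q[1:],q[0]]).as_matrix();T[:3,3]=o["eef_pos"]
c=camera("wrist");E=T@c["hand_eye"];P=pts(c,E)
print("tcp",np.round(o["eef_pos"],4),"q",np.round(q,4),"op",round(float(o["opening"]),3),"f",round(float(o["grasp_force"]),1),"t",round(float(o["time_s"]),2))
if len(sys.argv)>4:
    h,x,y=map(float,sys.argv[2:5])
    m=(abs(P[...,2]-h)<.008)&(np.hypot(P[...,0]-x,P[...,1]-y)<.035)&(c["depth"]>0)
    yy,xx=np.nonzero(m)
    if len(xx):
        (cx,cy),r=cv2.minEnclosingCircle(np.stack([xx,yy],1).astype(np.float32))
        z=c["depth"][m].mean();print("cap px",round(cx),round(cy),"diam mm",round(2*r*z/c["fx"]*1e3,1),ray(c,cx,cy,h,E).round(4), "touches border", xx.min()==0 or yy.min()==0 or xx.max()==639 or yy.max()==479)
cv2.imwrite(f"pics/{sys.argv[1]}.png",c["frame"])
E
python3 look.py red1 .15 .4036 -.2854
```

```text
time_s: 1.35
eef_pos: [0.4037, -0.2854, 0.251]
eef_rot: [-0.0, 0.708, 0.707, -0.0]
wrist_force: [1.3, -1.1, 0.5]
opening: 1.001
grasp_force: 0.0
tcp [ 0.4037 -0.2854  0.251 ] q [-3.000e-04  7.077e-01  7.066e-01 -2.000e-04] op 1.001 f 0.0 t 1.35
cap px 324 238 diam mm 31.8 [ 0.4036 -0.2842  0.15  ] touches border False
```

```bash
python3 -m handwheel '[[[1,0.1,0,3,0,0,0],[1,0.1,0,6,0,0,0],[1,0.1,0,9,0,0,0],[1,0.1,0,12,0,0,0],[1,0.1,0,15,0,0,0],[1,0.1,0,16.4,0,0,0],[1,0.1,0,16.4,0,0,0],[-1,0.1,0,16.4,0,0,0],[-1,0.1,0,16.4,0,0,0],[-1,0.1,0,16.4,0,0,0]]]'; python3 -m handwheel '[[[-1,0,0,0,0,0,0],[-1,0,0,0,0,0,0],[-1,0,0,0,0,0,0],[-1,0,0,-1,0,0,0],[-1,0,0,-3,0,0,0],[-1,0,0,-5,0,0,0],[-1,0,0,-6,0,0,0],[-1,0,0,-6,0,0,0]]]'; python3 look.py red2
```

```text
time_s: 2.65
eef_pos: [0.4046, -0.2852, 0.0888]
eef_rot: [0.001, 0.707, 0.707, -0.0]
wrist_force: [-1.4, 0.0, 6.0]
opening: 0.572
grasp_force: 61.4
time_s: 3.65
eef_pos: [0.4044, -0.2847, 0.1481]
eef_rot: [0.001, 0.707, 0.707, -0.0]
wrist_force: [0.3, -0.7, -2.0]
opening: 0.568
grasp_force: 62.3
tcp [ 0.4044 -0.2847  0.1481] q [ 0.0009  0.7074  0.7068 -0.    ] op 0.568 f 62.3 t 3.65
```

View pics/red2.png

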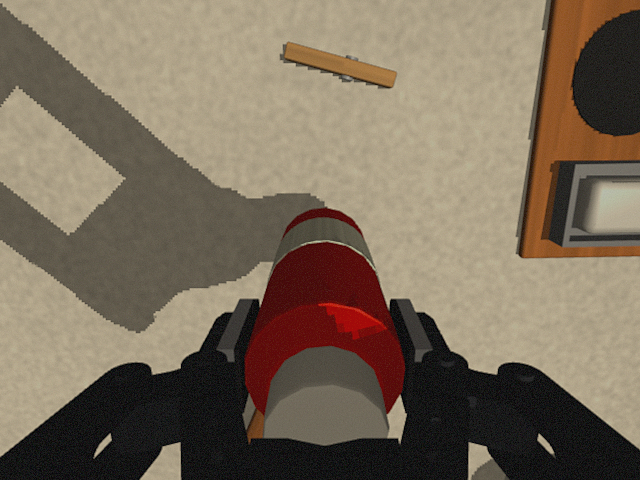

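The wrist view shows the red bottle held upright between the pads (325,340), clear of everything else. Carrying it to disc d.

```bash
python3 -m handwheel '[[[-1,0.8,1.6,0,0,0,0],[-1,2.4,4.8,0,0,0,0],[-1,4,8.2,0,0,0,0],[-1,5.7,11.6,0,0,0,0],[-1,7.4,15,0,0,0,0],[-1,8.8,18,0,0,0,0],[-1,9.6,19.4,0,0,0,0],[-1,9.8,19.8,0,0,0,0],[-1,9.8,19.8,0,0,0,0],[-1,9.8,19.8,0,0,0,0]]]'; python3 -m handwheel '[[[-1,0,0,1.5,0,0,0],[-1,0,0,3,0,0,0],[-1,0,0,4,0,0,0],[-1,0,0,4.6,0,0,0],[-1,0,0,4.8,0,0,0],[-1,0,0,4.8,0,0,0]]]'
```

```text
time_s: 4.95
eef_pos: [0.6014, -0.1871, 0.1472]
eef_rot: [-0.0, 0.708, 0.706, -0.0]
wrist_force: [-0.9, 0.7, -2.2]
opening: 0.57
grasp_force: 62.6
time_s: 5.7
eef_pos: [0.6024, -0.1866, 0.0995]
eef_rot: [0.0, 0.707, 0.707, 0.0]
wrist_force: [0.7, 0.0, -2.1]
opening: 0.568
grasp_force: 62.6
```

```bash
python3 -m handwheel '[[[-1,0,0,0.1,0,0,0],[-1,0,0,0.1,0,0,0],[1,0,0,0.1,0,0,0],[1,0,0,0.1,0,0,0],[1,0,0,0.1,0,0,0],[1,0,0,0.1,0,0,0],[1,0,0,-3,0,0,0],[1,0,0,-7,0,0,0],[1,0,0,-11,0,0,0],[1,0,0,-15,0,0,0]]]'; python3 -m handwheel '[[[1,3.6,-1.9,0,0,0,0],[1,7.2,-3.8,0,0,0,0],[1,10.9,-5.6,0,0,0,0],[1,14.5,-7.5,0,0,0,0],[1,18.2,-9.4,0,0,0,0],[1,21.8,-11.3,0,0,0,0],[1,25.4,-13.1,0,0,0,0],[1,29,-15,0,0,0,0],[1,29,-15,0,0,0,0],[1,29,-15,0,0,0,0]]]'; python3 look.py blue1 .125 .4529 .1029
cat > top.py <<'E'
import sys
from h import *
from bench import camera
c=camera("top");P=pts(c);cv2.imwrite(f"pics/{sys.argv[1]}.png",c["frame"])
D=dict(a=(.5979,.0826),b=(.5996,-.0071),c=(.6011,-.0969),d=(.6027,-.1866))
for s,h in zip(sys.argv[2::2],sys.argv[3::2]):
    h=float(h)+.01;x,y=D[s];m=(abs(P[...,2]-h)<.008)&(np.hypot(P[...,0]-x,P[...,1]-y)<.035)
    yy,xx=np.nonzero(m)
    if len(xx)==0: print(s,"none");continue
    (cx,cy),r=cv2.minEnclosingCircle(np.stack([xx,yy],1).astype(np.float32))
    p=ray(c,cx,cy,h);print(s,p.round(4),"diam",round(2*r/c["fx"]*(1.016-h)*1e3,1),"off mm",((p[:2]-D[s])*1e3).round(1))
E
python3 top.py top2 d .15
```

```text
time_s: 6.95
eef_pos: [0.602, -0.1865, 0.2506]
eef_rot: [0.0, 0.707, 0.707, 0.0]
wrist_force: [0.0, -1.0, -0.2]
opening: 0.999
grasp_force: 0.0
time_s: 8.2
eef_pos: [0.4527, 0.1033, 0.2495]
eef_rot: [0.0, 0.707, 0.707, 0.0]
wrist_force: [-0.1, -0.6, 0.1]
opening: 0.996
grasp_force: 0.0
tcp [0.4527 0.1033 0.2495] q [4.000e-04 7.072e-01 7.070e-01 1.000e-04] op 0.996 f 0.0 t 8.2
cap px 325 225 diam mm 32.0 [0.4529 0.1064 0.125 ] touches border False
d [ 0.6006 -0.1873  0.16  ] diam 32.7 off mm [-2.1 -0.7]
```

Red is 2 mm off disc d's centre, which is well within tolerance. Now the blue bottle.

```bash
python3 -m handwheel '[[[1,0.2,0,3,0,0,0],[1,0.2,0,7,0,0,0],[1,0.2,0,11,0,0,0],[1,0.2,0,15,0,0,0],[1,0.2,0,18,0,0,0],[1,0.2,0,18.7,0,0,0],[1,0.2,0,18.7,0,0,0],[-1,0.2,0,18.7,0,0,0],[-1,0.2,0,18.7,0,0,0],[-1,0.2,0,18.7,0,0,0]]]'; python3 -m handwheel '[[[-1,0,0,0,0,0,0],[-1,0,0,0,0,0,0],[-1,0,0,0,0,0,0],[-1,0,0,-1,0,0,0],[-1,0,0,-3,0,0,0],[-1,0,0,-5,0,0,0],[-1,0,0,-6,0,0,0],[-1,0,0,-6,0,0,0]]]'; python3 look.py blue2
```

```text
time_s: 9.55
eef_pos: [0.4533, 0.1056, 0.0636]
eef_rot: [0.001, 0.707, 0.707, 0.001]
wrist_force: [-1.8, -0.1, 5.9]
opening: 0.524
grasp_force: 60.9
time_s: 10.55
eef_pos: [0.4529, 0.1056, 0.1231]
eef_rot: [0.001, 0.707, 0.707, 0.001]
wrist_force: [-0.2, -0.1, -0.9]
opening: 0.523
grasp_force: 61.3
tcp [0.4529 0.1056 0.1231] q [7.000e-04 7.074e-01 7.069e-01 7.000e-04] op 0.523 f 61.3 t 10.55
```

View pics/blue2.png

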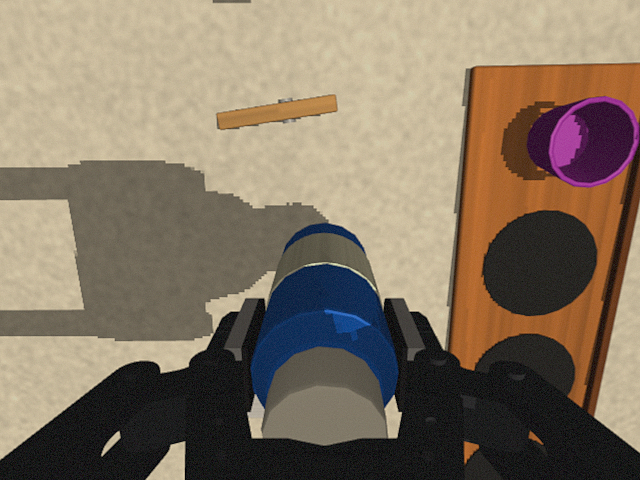

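The blue bottle is held upright (325,340). Carrying it to disc c.

```bash
python3 -m handwheel '[[[-1,-1.5,1.1,0,0,0,0],[-1,-4.8,3.5,0,0,0,0],[-1,-8.4,6.2,0,0,0,0],[-1,-12,8.8,0,0,0,0],[-1,-15.5,11.4,0,0,0,0],[-1,-18.5,13.6,0,0,0,0],[-1,-19.8,14.5,0,0,0,0],[-1,-20.2,14.8,0,0,0,0],[-1,-20.2,14.8,0,0,0,0],[-1,-20.2,14.8,0,0,0,0]]]'; python3 -m handwheel '[[[-1,0,0,1.5,0,0,0],[-1,0,0,3,0,0,0],[-1,0,0,4,0,0,0],[-1,0,0,4.7,0,0,0],[-1,0,0,4.9,0,0,0],[-1,0,0,4.9,0,0,0]]]'
```

```text
time_s: 11.85
eef_pos: [0.5996, -0.0954, 0.1222]
eef_rot: [-0.0, 0.707, 0.707, -0.0]
wrist_force: [-0.1, 0.1, -1.4]
opening: 0.527
grasp_force: 61.5
time_s: 12.6
eef_pos: [0.6001, -0.0965, 0.0737]
eef_rot: [-0.0, 0.707, 0.707, -0.0]
wrist_force: [-3.3, 1.4, 3.9]
opening: 0.526
grasp_force: 61.6
```

```bash
python3 -m handwheel '[[[1,0,0,0,0,0,0],[1,0,0,0,0,0,0],[1,0,0,0,0,0,0],[1,0,0,0,0,0,0],[1,0,0,-3,0,0,0],[1,0,0,-7,0,0,0],[1,0,0,-11,0,0,0],[1,0,0,-15,0,0,0],[1,0.8,-4.5,-15,0,0,0],[1,1.6,-9,-15,0,0,0]]]'; python3 -m handwheel '[[[1,0.7,-4.5,0,0,0,0],[1,0.7,-4.5,0,0,0,0],[1,0.7,-4.5,0,0,0,0]]]';python3 look.py green1 .1 .465 -.0735; python3 top.py top3 c .125 d .15
```

```text
time_s: 13.85
eef_pos: [0.5095, -0.0804, 0.2239]
eef_rot: [0.001, 0.707, 0.707, 0.0]
wrist_force: [-0.3, -0.0, 0.4]
opening: 1.001
grasp_force: 0.0
time_s: 14.22
eef_pos: [0.4659, -0.0737, 0.224]
eef_rot: [0.001, 0.707, 0.707, 0.0]
wrist_force: [-0.3, 0.2, -0.2]
opening: 1.001
grasp_force: 0.0
tcp [ 0.4659 -0.0737  0.224 ] q [9.000e-04 7.075e-01 7.067e-01 4.000e-04] op 1.001 f 0.0 t 14.22
cap px 323 226 diam mm 31.7 [ 0.4648 -0.0711  0.1   ] touches border False
c [ 0.5993 -0.0982  0.135 ] diam 31.5 off mm [-1.8 -1.3]
d [ 0.6006 -0.1873  0.16  ] diam 32.7 off mm [-2.1 -0.7]
```

```bash
python3 -m handwheel '[[[1,0.1,-0.1,3,0,0,0],[1,0.1,-0.1,7,0,0,0],[1,0.1,-0.1,11,0,0,0],[1,0.1,-0.1,15,0,0,0],[1,0.1,-0.1,17.7,0,0,0],[1,0.1,-0.1,18.4,0,0,0],[1,0.1,-0.1,18.4,0,0,0],[-1,0.1,-0.1,18.4,0,0,0],[-1,0.1,-0.1,18.4,0,0,0],[-1,0.1,-0.1,18.4,0,0,0]]]'; python3 -m handwheel '[[[-1,0,0,0,0,0,0],[-1,0,0,0,0,0,0],[-1,0,0,0,0,0,0],[-1,0,0,-1,0,0,0],[-1,0,0,-3,0,0,0],[-1,0,0,-5,0,0,0],[-1,0,0,-6,0,0,0],[-1,0,0,-6,0,0,0]]]'; python3 look.py green2
```

```text
time_s: 15.58
eef_pos: [0.4652, -0.0728, 0.0408]
eef_rot: [0.001, 0.707, 0.707, 0.0]
wrist_force: [-1.8, 0.3, 5.3]
opening: 0.621
grasp_force: 62.2
time_s: 16.58
eef_pos: [0.4647, -0.0726, 0.1001]
eef_rot: [0.001, 0.707, 0.707, 0.0]
wrist_force: [-0.3, 0.6, -4.0]
opening: 0.619
grasp_force: 63.3
tcp [ 0.4647 -0.0726  0.1001] q [9.000e-04 7.074e-01 7.068e-01 4.000e-04] op 0.619 f 63.3 t 16.57
```

View pics/green2.png

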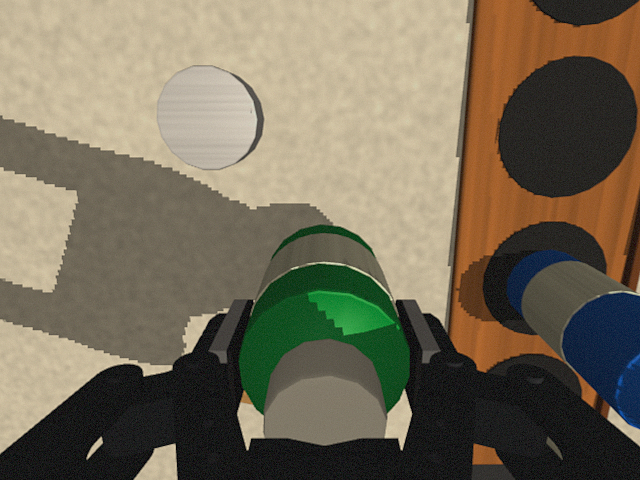

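The green bottle is held upright (325,340), with blue standing on disc c to the right. Moving sideways first, then in over disc b.

```bash
python3 -m handwheel '[[[-1,1.5,0,0,0,0,0],[-1,4,0,0,0,0,0],[-1,6,1,0,0,0,0],[-1,6.5,4,0,0,0,0],[-1,6.5,7.4,0,0,0,0],[-1,6.5,10.8,0,0,0,0],[-1,6.5,13,0,0,0,0],[-1,6.5,13.6,0,0,0,0],[-1,6.5,13.6,0,0,0,0],[-1,6.5,13.6,0,0,0,0]]]'; python3 -m handwheel '[[[-1,0,0,1.5,0,0,0],[-1,0,0,3,0,0,0],[-1,0,0,4,0,0,0],[-1,0,0,4.7,0,0,0],[-1,0,0,4.9,0,0,0],[-1,0,0,4.9,0,0,0]]]'
```

```text
time_s: 17.88
eef_pos: [0.5991, -0.0071, 0.0988]
eef_rot: [-0.001, 0.707, 0.707, -0.0]
wrist_force: [0.0, -1.1, -2.5]
opening: 0.615
grasp_force: 63.6
time_s: 18.62
eef_pos: [0.6001, -0.0075, 0.0509]
eef_rot: [-0.0, 0.707, 0.707, -0.0]
wrist_force: [-4.6, 1.0, 3.6]
opening: 0.614
grasp_force: 64.1
```

```bash
python3 -m handwheel '[[[1,0,0,0,0,0,0],[1,0,0,0,0,0,0],[1,0,0,0,0,0,0],[1,0,0,0,0,0,0],[1,0,0,-3,0,0,0],[1,0,0,-7,0,0,0],[1,0,0,-11,0,0,0],[1,0,0,-15,0,0,0],[1,0,0,-15,0,0,0]]]'; python3 -m handwheel '[[[1,3.4,-2.4,0,0,0,0],[1,6.8,-4.8,0,0,0,0],[1,10.3,-7.1,0,0,0,0],[1,13.7,-9.5,0,0,0,0],[1,17.1,-11.9,0,0,0,0],[1,20.6,-14.3,0,0,0,0],[1,24,-16.6,0,0,0,0],[1,27.4,-19,0,0,0,0],[1,27.4,-19,0,0,0,0],[1,27.4,-19,0,0,0,0]]]';python3 look.py yel1 .075 .4105 .2667; python3 top.py top4 b .1 c .125 d .15
```

```text
time_s: 19.75
eef_pos: [0.6028, -0.008, 0.2047]
eef_rot: [0.003, 0.707, 0.707, 0.002]
wrist_force: [-0.6, 0.2, -0.5]
opening: 1.001
grasp_force: 0.0
time_s: 21.0
eef_pos: [0.4103, 0.2664, 0.1997]
eef_rot: [0.0, 0.707, 0.707, -0.0]
wrist_force: [-0.9, -0.5, 0.0]
opening: 1.001
grasp_force: 0.0
tcp [0.4103 0.2664 0.1997] q [ 0.000e+00  7.072e-01  7.070e-01 -5.000e-04] op 1.001 f 0.0 t 21.0
cap px 325 223 diam mm 31.7 [0.4103 0.2709 0.075 ] touches border False
b [ 0.5991 -0.0083  0.11  ] diam 31.3 off mm [-0.5 -1.2]
c [ 0.5992 -0.0977  0.135 ] diam 31.8 off mm [-1.9 -0.8]
d [ 0.6002 -0.1875  0.16  ] diam 32.6 off mm [-2.5 -0.9]
```

View pics/yel1.png

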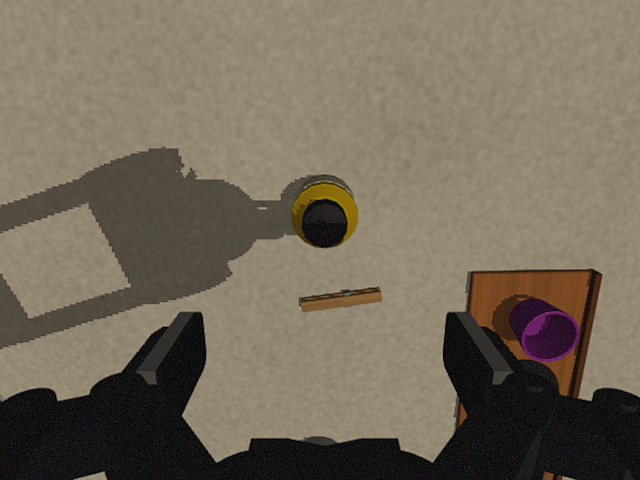

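The view shows the yellow bottle's cap at (325,223), with the stick well clear at (340,300). The wrist puts the bottle at y = 0.271 and the top camera at 0.267, so I aim between the two.

```bash
python3 -m handwheel '[[[1,0.3,0,3,0,0,0],[1,0.3,0,7,0,0,0],[1,0.3,0,11,0,0,0],[1,0.3,0,15,0,0,0],[1,0.3,0,17.7,0,0,0],[1,0.3,0,18.4,0,0,0],[1,0.3,0,18.4,0,0,0],[-1,0.3,0,18.4,0,0,0],[-1,0.3,0,18.4,0,0,0],[-1,0.3,0,18.4,0,0,0]]]'; python3 -m handwheel '[[[-1,0,0,0,0,0,0],[-1,0,0,0,0,0,0],[-1,0,0,0,0,0,0],[-1,0,0,-1,0,0,0],[-1,0,0,-3,0,0,0],[-1,0,0,-5,0,0,0],[-1,0,0,-6,0,0,0],[-1,0,0,-6,0,0,0]]]'; python3 look.py yel2
```

```text
time_s: 22.35
eef_pos: [0.4116, 0.27, 0.0178]
eef_rot: [0.001, 0.707, 0.707, 0.001]
wrist_force: [-0.1, -1.0, 5.9]
opening: 0.568
grasp_force: 61.5
time_s: 23.35
eef_pos: [0.411, 0.2699, 0.0772]
eef_rot: [0.0, 0.707, 0.707, 0.001]
wrist_force: [0.3, -0.1, -0.8]
opening: 0.562
grasp_force: 62.0
tcp [0.411  0.2699 0.0772] q [4.000e-04 7.074e-01 7.068e-01 9.000e-04] op 0.562 f 62.0 t 23.35
```

View pics/yel2.png

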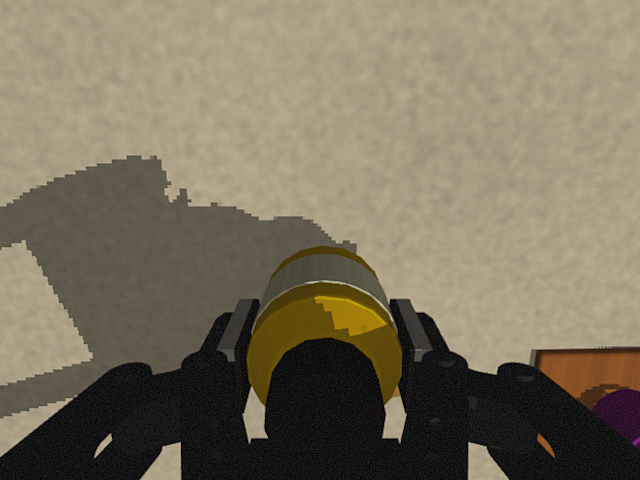

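The yellow bottle is held upright (325,340). Moving along y first, then in over disc a, which avoids the cup.

```bash
python3 -m handwheel '[[[-1,-2,0,0,0,0,0],[-1,-6,1,0,0,0,0],[-1,-10,3,0,0,0,0],[-1,-14,5,0,0,0,0],[-1,-17,8,0,0,0,0],[-1,-18.7,12,0,0,0,0],[-1,-18.7,16,0,0,0,0],[-1,-18.7,18.2,0,0,0,0],[-1,-18.7,18.7,0,0,0,0],[-1,-18.7,18.7,0,0,0,0]]]'; python3 -m handwheel '[[[-1,0,0,0,0,0,0],[-1,0,0,1.5,0,0,0],[-1,0,0,3,0,0,0],[-1,0,0,4,0,0,0],[-1,0,0,4.7,0,0,0],[-1,0,0,4.9,0,0,0],[-1,0,0,4.9,0,0,0]]]'
```

```text
time_s: 24.65
eef_pos: [0.5961, 0.0827, 0.0752]
eef_rot: [-0.001, 0.707, 0.707, -0.001]
wrist_force: [0.3, -0.1, -0.7]
opening: 0.569
grasp_force: 62.2
time_s: 25.52
eef_pos: [0.5972, 0.0825, 0.0278]
eef_rot: [-0.0, 0.707, 0.707, -0.0]
wrist_force: [-4.8, 0.1, 5.8]
opening: 0.566
grasp_force: 62.2
```

```bash
python3 -m handwheel '[[[1,0,0,0,0,0,0],[1,0,0,0,0,0,0],[1,0,0,0,0,0,0],[1,0,0,0,0,0,0],[1,0,0,-3,0,0,0],[1,0,0,-7,0,0,0],[1,0,0,-11,0,0,0],[1,0,0,-16,0,0,0],[1,0,0,-20,0,0,0],[1,0,0,-20,0,0,0]]]'; python3 -m handwheel '[[[1,3,-4,0,0,0,0],[1,6,-8,0,0,0,0],[1,9,-12,0,0,0,0],[1,12,-16,0,0,0,0],[1,15,-19,0,0,0,0],[1,15,-19,0,0,0,0],[1,15,-19,0,0,0,0],[1,15,-19,0,0,0,0]]]'; python3 top.py top5 a .075 b .1 c .125 d .15; python3 -c "
from bench import camera;import cv2;cv2.imwrite('pics/end.png',camera('scene')['frame'])"
```

```text
time_s: 26.78
eef_pos: [0.5998, 0.0824, 0.2319]
eef_rot: [0.003, 0.707, 0.707, 0.003]
wrist_force: [0.4, 0.9, 0.5]
opening: 1.0
grasp_force: 0.0
time_s: 27.78
eef_pos: [0.4081, 0.2319, 0.2269]
eef_rot: [-0.0, 0.708, 0.706, -0.0]
wrist_force: [-0.2, 0.7, -0.3]
opening: 0.999
grasp_force: 0.0
a [0.5966 0.0804 0.085 ] diam 31.6 off mm [-1.3 -2.2]
b [ 0.5989 -0.0084  0.11  ] diam 31.7 off mm [-0.7 -1.3]
c [ 0.5992 -0.0974  0.135 ] diam 31.8 off mm [-1.9 -0.5]
d [ 0.6006 -0.1873  0.16  ] diam 32.7 off mm [-2.1 -0.7]
```

View pics/end.png

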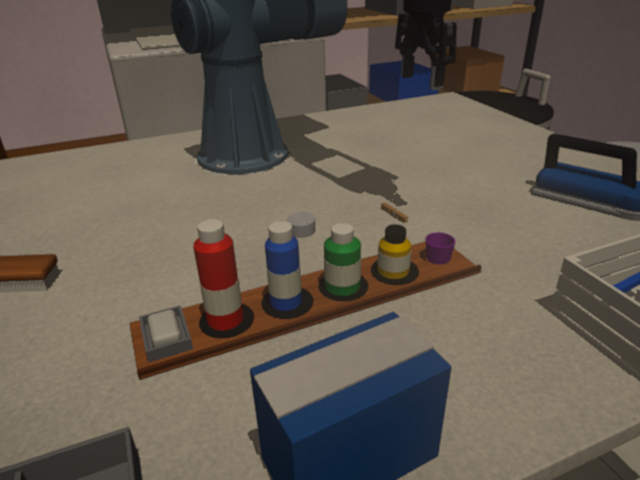

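All four bottles stand upright on their discs: red (220,285), blue (285,270), green (343,262) and yellow (395,255) beside the cup (440,248). Each is within 3 mm of its disc centre, and the arm is clear.

```bash
python3 -c "
from bench import ctrl;print(ctrl.hand_in())"
```

```text
the job is handed in; nothing more can be done
None
```

The job is handed in: yellow, green, blue and red stand upright in rising order from the purple cup, each measured within 3 mm of its disc centre and released; the hand-in gave no verdict.

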